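# Start the bit sharpener

## Robot

A 7-joint arm with a two-finger parallel gripper is mounted at the origin on the work surface. World frame = base frame: x ahead of the robot, y to its left, z up, the work surface at z = 0. Lengths are in m, angles in rad, forces in N, time in s.
With the tool pointing down it reaches from about 0.4 to 0.9 m from the base axis. Payload 5.5 kg.
Tool frame: the origin (TCP) lies midway between the tips of the shut fingers; the grasp point (between the pads) lies 19 mm behind it; z points along the fingers, x is the direction in which the jaws open and shut, and the axes are right-handed (so a half turn about z gives the same grasp; the last joint's range is limited). The gripper opens to 92 mm and grips with 3 to 60 N. Pads are 19 mm wide; open, the fingers measure 130 mm over their backs; the gripper's body (75 mm by 190 mm) begins 47 mm behind the grasp point.
Start: joints at [-0.941, 0.501, -0.427, 1.55, 0.221, 1.138, -0.21], TCP at [0.233, 0.607, 0.227] pointing down, gripper open.
Joint ranges: [-2.88, 2.88], [-0.31, 2.03], [-1.54, 1.56], [0.2, 2.42], [-1.41, 4.55], [0.19, 2.02], [-2.57, 2.57]. Speed limits (rad/s): [2.57, 2.57, 3.14, 3.14, 3.14, 3.14, 3.14].

## Interface

Orientations are given as a 3x3 rotation matrix whose columns are the frame's x, y, z axes.
In Python, from rig import bot, optics, workorder, finder gives the robot as it stands.
- The arm moves only by the tool servo_tool, never from a script. Its argument "commands" is text: rows parted by semicolons, each of 5 numbers parted by spaces: the shift along the tool's x, y, z in units of 0.2 m (1.0 is 0.2 m), then the turn about the tool's z in units of 1.5 rad (1.0 is 1.5 rad), then the gripper command: -1 is fully open, 1 is shut, values between are in proportion. In form: dx dy dz roll jaw; .... A call has 1 to 8 rows; each row is the pose to reach, as a shift and turn from the pose commanded when the call began, along the tool's axes at that moment; what a row does not reach only later rows make up. A row lasts 1/12 s, in which the tool goes at most 41.7 mm and 7.16 degrees, less where a joint would pass 70% of its speed; a pose out of reach is approached as far as the arm can. A call with a number of a shift or a turn outside -1 to 1 is refused whole. A call with a gripper value outside its range is refused whole. The fingers move at their own pace and stop on an object; the grip force is fixed at half the most. Time passes only in rows, so rows that repeat a pose let the fingers close. It gives the time, the measured TCP pose, the force and the opening at its end, in the units of the state.
- bot.read_state(): the state, without advancing time (a new reading comes with each control period).
- optics.read_camera(name): name is "scene" or "top" or "wrist"; returns a dict with "pixels" (384x512x3 uint8, blue, green, red), "z_map" (384x512 float32, m along the optical axis (not along the pixel's ray), 0 where there is no reading), "camera_matrix" (3x3 intrinsics, pixels), "eye" and "orientation" of the camera in the world. Camera axes: x right, y down, z forward; pixel columns grow to the right and rows downward; lengths in m; the calibration is good to about 2 mm. The wrist camera is an equidistant fisheye: a pixel r from the principal point sees the ray r / f radians off the axis. A picture is of the moment at which its call begins.
- workorder.job_done(): hands the job in, once; it reports no verdict.
Trained networks look in a picture, given as the dict that the camera call returned (one of the last four; its "shot" number tells which), for a name from the list of things; names that differ only in an ending like _2 or _b are one class to them, and where a whole thing is asked for, a point or a joint stands for the part that bears it (a point fixed in the world has none). Each returns a list of dicts, best first, with "p" (0 to 1); they miss things now and then, are a little off and sometimes report something else, mostly with a low value. They report only what shows in the picture. A call takes as long as a camera call.
- finder.look_for(picture, thing): "box" ([left, top, width, height] in pixels, round what is visible of it).
- finder.regions_of(picture, thing): "region" (384x512 bool, what is visible of it) and "box" ([left, top, width, height] in pixels, round what is visible of it).
The state is a dict: "clock": time; "joint_pos": joint angles; "qd": joint speeds; "effort": joint torques, N m; "eef_pos": TCP position; "orientation": TCP orientation; "wrist_force": force on the tool from outside, world axes, zero at the start; "moment": the same for the moment, N m; "grip_width": opening from 0.0 (shut) to 1.0 (fully open).
Only numpy, scipy, OpenCV 4.12 (cv2) and the standard library are available. Lean on these libraries where they do the work, as an engineer would, in place of code of your own. Each camera call takes 0.05 s, during which the arm holds its last target. There are 200 camera calls.

## Task

Start sharpening the drill bit that stands in the small square wooden block. First switch on the dust extractor (the toggle with the ball end) by flipping it to the left as seen from the robot; then stand the bit, working end down, all the way into the sharpener port that fits its diameter and let go; only then flip the sharpener's own toggle (the one with the flat fin end) to the left as well. Leave the bit in the long rack and everything else where it is.

Things in the scene. Friction and masses are not known exactly. Their poses are not given: they have to be found in the camera images.
- console: Switch bench, fixed: plinth 120 (x) by 380 (y) by 12 mm under the two switches, open at the front (-x). Origin under its centre; x away from the robot, y left. Overhead shelf: x -32 to +58, y +-200 mm, underside 275 mm above the table, cartons on it to 350 mm; posts at x +50, y +-180 mm. Reach the switches under it from the front, tool tilted 30 to 45 degrees, tip forward and down.
- fan_pod: Dust extractor switch (ball-ended bat). Grey housing 70 (x) by 80 (y) by 50 mm high, fixed on the plinth to the left or right of the other switch, about 140 mm apart (which is which varies). Origin under its centre, 12 mm above the table; x points away from the robot, y to the left, z up. The bat pivots on x at the centre of the top face, 50 mm above the origin.
- fan_bat (a joint): Bat of the dust extractor switch: 0 = off (as it starts), leaning 0.4 rad to the right (-y of its housing); 0.8 = on, leaning 0.4 rad to the left (+y). It is top-heavy and rests only at either end: about 1 N at its tip moves it, and once past the centre (0.4) it snaps down to the other end by itself.
- fan_tip (a point): Centre of the dark steel ball (32 mm across) at the end of the extractor's bat, 65 mm from its pivot, 260 g; the bat's rod is 12 mm thick.
- motor_pod: Sharpener switch (fin-ended bat). Grey housing 70 (x) by 80 (y) by 50 mm high, fixed on the plinth to the left or right of the other switch, about 140 mm apart (which is which varies). Origin under its centre, 12 mm above the table; x points away from the robot, y to the left, z up. The bat pivots on x at the centre of the top face, 50 mm above the origin.
- motor_bat (a joint): Bat of the sharpener switch: 0 = off (as it starts), leaning 0.4 rad to the right (-y of its housing); 0.8 = on, leaning 0.4 rad to the left (+y). It is top-heavy and rests only at either end: about 1 N at its tip moves it, and once past the centre (0.4) it snaps down to the other end by itself. It must stay off until the bit is in its port and released.
- motor_tip (a point): Point 65 mm from the pivot on the sharpener's bat, within its dark steel fin (44 mm along x, 12 mm thick, from 42 to 78 mm from the pivot).
- sharpener: Bit sharpener, fixed, x -70 to +110, y +-120 mm, 100 mm high; motor drum behind the ports rises to 140 mm (x +15 to +105). Origin underneath; x away from the robot, y left. Row of four upright ports along y at x -35 mm in its aluminium front top, for bits of 12, 18, 24 and 30 mm from left to right; each 55 mm deep, 2.5 mm wider than its size, mouth chamfered 2.5 mm.
- port12 (a point): Centre of the mouth of the 12 mm port, at the top face (100 mm above the table).
- port18 (a point): Centre of the mouth of the 18 mm port, at the top face.
- port24 (a point): Centre of the mouth of the 24 mm port, at the top face.
- port30 (a point): Centre of the mouth of the 30 mm port, at the top face.
- bit18: Steel drill bit standing upright, working end down, 150 mm tall: fluted part 18 mm in diameter up to 88 mm, foot edge chamfered 2.5 mm; plain shank 14 mm in diameter from 92 to 150 mm. About 180 g (+-30 percent). Origin at the centre of its foot, z along the bit to the shank end. It starts in the small square block or in the rack's middle hole; the other bit is in the other.
- bit24: Steel drill bit standing upright, working end down, 150 mm tall: fluted part 24 mm in diameter up to 88 mm, foot edge chamfered 2.5 mm; plain shank 14 mm in diameter from 92 to 150 mm. About 280 g (+-30 percent). Origin at the centre of its foot, z along the bit to the shank end. It starts in the small square block or in the rack's middle hole; the other bit is in the other.
- block: Small square wooden block, fixed, 70 by 70 by 40 mm, with one hole 27 mm wide and 32 mm deep (floor 8 mm above the table) in which the bit to be sharpened stands loosely. Origin under its centre.
- rack: Long dark wooden rack, fixed, 50 by 180 by 40 mm with three holes 27 mm wide, 32 mm deep; the other bit stands in the middle one. Origin under its centre.
- rack_floor (a point): Centre of the floor of the rack's middle hole.
- carton: Bystander: cardboard carton 75 by 110 by 45 mm, loose. Origin under its centre.
- tape: Bystander: roll of tape lying flat, 90 mm across, 24 mm high, loose. Origin under its centre.
- driver: Bystander: screwdriver lying on the table, loose. Origin on its underside, near the middle.
- glue: Bystander: white bottle 68 mm across, 170 mm tall, loose. Origin under its centre.
- brush: Bystander: brush lying on the table, loose. Origin on its underside, near the middle.

How it is judged:
By the outcome, as a careful person would: the job done as asked, in the order asked, and still so for the second after the job is handed in, with the robot touching nothing.
It also fails if it takes over 67 s, if anything falls off the work surface, if the arm or the gripper's body presses on something with over 40 N, if the wrist force passes 120 N, or if a joint passes its speed limit or range.

## Working session

There is one attempt and no reset: what is moved stays moved. The work goes in short steps, Python scripts to look and compute and a tool call to move; the robot and the scene stay as the last step left them, time stands still between calls to the robot, and variables do not carry over. Pictures are saved under pics/ and viewed, about 8 in all and at most 12, crops included, and the job is handed in when it is done.

Besides the shell and the picture viewer there is one more tool, called after "Call:" in YAML: its name, and indented under it one key for each argument. servo_tool: Moves the arm, as the interface text tells. Its arguments: {"type":"object","properties":{"commands":{"type":"string"}},"required":["commands"]}

```bash
mkdir -p pics; cat > h.py <<'E'
import numpy as np, cv2
from rig import bot, optics, workorder, finder
def world(pic, mask):
    v,u=np.nonzero(mask&(pic["z_map"]>0)); z=pic["z_map"][v,u]; K=pic["camera_matrix"]
    P=np.c_[(u-K[0,2])/K[0,0]*z,(v-K[1,2])/K[1,1]*z,z]
    return P@np.array(pic["orientation"]).T+np.array(pic["eye"])
E
python3 - <<'E'
from h import *
s=bot.read_state(); print(s["eef_pos"],s["orientation"],s["clock"],s["wrist_force"])
ims=[]
for c in ["scene","top"]:
    p=optics.read_camera(c); cv2.imwrite(f"pics/{c}0.png",p["pixels"]); print(c,p["eye"],np.round(p["orientation"],2).tolist(),p["camera_matrix"].tolist())
    for t in ["console","fan_pod","fan_tip","motor_pod","motor_tip","sharpener","bit18","bit24","block","rack","glue","carton"]:
        r=finder.regions_of(p,t)[:2]
        for q in r:
            if q["p"]<.3: continue
            W=world(p,q["region"]); 
            if len(W): print(t,round(q["p"],2),np.round(q["box"]),"med",np.round(np.median(W,0),3),"lo",np.round(np.percentile(W,2,axis=0),3),"hi",np.round(np.percentile(W,98,axis=0),3))
E
cd pics; python3 -c "
import cv2,numpy as np
a=np.vstack([cv2.imread('scene0.png'),cv2.imread('top0.png')]);cv2.imwrite('both.png',cv2.resize(a,(400,600)))"
```

```text
[0.23287487 0.60609436 0.22568704] [[ 3.58566769e-01  9.33503771e-01 -7.63103431e-04]
 [ 9.33502068e-01 -3.58567574e-01 -1.78453770e-03]
 [-1.93949682e-03 -7.24827121e-05 -9.99998117e-01]] 0.0 [-0.18638946 -0.06377253 -0.61296515]
scene [ 1.22414766 -0.3045058   1.29975977] [[0.48, 0.75, -0.45], [0.88, -0.42, 0.23], [-0.01, -0.51, -0.86]] [[447.8757881706255, 0.0, 256.55820409692984], [0.0, 447.8757881706255, 185.26585943279483], [0.0, 0.0, 1.0]]
console 0.94 [117. 167. 157.  93.] med [ 0.648 -0.193  0.295] lo [ 0.536 -0.371  0.008] hi [ 0.753 -0.015  0.351]
console 0.34 [220. 161.  30.   7.] med [0.456 0.008 0.04 ] lo [ 0.427 -0.025  0.018] hi [0.487 0.053 0.048]
fan_pod 0.95 [214. 208.  29.  33.] med [ 0.662 -0.125  0.063] lo [ 0.612 -0.163  0.014] hi [ 0.704 -0.075  0.137]
fan_tip 0.54 [210. 212.  16.  12.] med [ 0.649 -0.134  0.129] lo [ 0.629 -0.152  0.064] hi [ 0.658 -0.118  0.141]
motor_pod 0.61 [164. 217.  36.  27.] med [ 0.606 -0.246  0.063] lo [ 0.568 -0.286  0.012] hi [ 0.647 -0.195  0.135]
motor_tip 0.58 [274. 226.  13.  28.] med [0.767 0.012 0.024] lo [ 0.728 -0.018  0.0
[... 2821 characters left out ...]
 -0.02   0.001] hi [0.488 0.052 0.095]
block 0.36 [288. 174.  12.   6.] med [ 0.635 -0.136  0.134] lo [ 0.624 -0.151  0.09 ] hi [ 0.649 -0.122  0.144]
rack 0.64 [151. 226.  50.  22.] med [0.405 0.29  0.039] lo [0.374 0.212 0.006] hi [0.44  0.387 0.045]
glue 0.94 [370. 198.  27.  22.] med [ 0.528 -0.458  0.113] lo [ 0.502 -0.524  0.002] hi [ 0.564 -0.438  0.174]
glue 0.51 [318. 189.  16.   9.] med [ 0.58  -0.257  0.126] lo [ 0.561 -0.276  0.066] hi [ 0.597 -0.243  0.139]
carton 0.88 [291. 222.  28.  25.] med [ 0.426 -0.18   0.045] lo [ 0.389 -0.244 -0.001] hi [ 0.466 -0.124  0.051]
carton 0.61 [256. 129. 126.  90.] med [ 0.624 -0.184  0.296] lo [ 0.525 -0.359  0.007] hi [ 0.729 -0.009  0.351]
```

View pics/scene0.png

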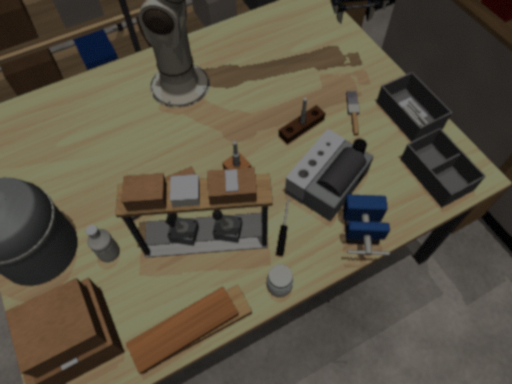

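View pics/top0.png

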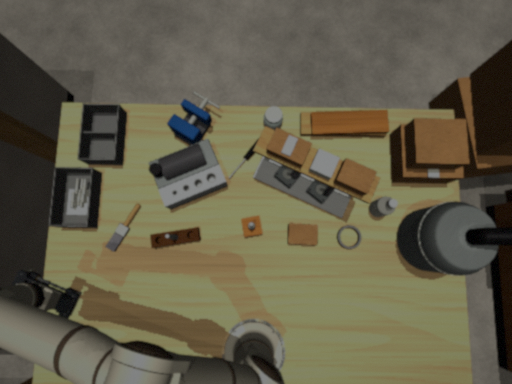

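The two cameras disagree by 10–15 mm, and moves allow no tilt. I'll check both: the calibration against the table and the gripper, and the shape of the gripper and wrist.

```bash
python3 - <<'E'
from h import *
s=bot.read_state(); t=np.array(s["eef_pos"]); R=np.array(s["orientation"])
big=[]
for c in ["scene","top"]:
    p=optics.read_camera(c); W=world(p,np.ones((384,512),bool))
    I=(abs(W[:,2])<.03)&(W[:,0]>.2)&(W[:,0]<.9)&(abs(W[:,1])<.6)
    A=np.c_[W[I,0],W[I,1],np.ones(I.sum())]; print(c,"table plane",np.round(np.linalg.lstsq(A,W[I,2],rcond=None)[0],4))
    L=(W-t)@R; m=(abs(L[:,0])<.2)&(abs(L[:,1])<.2)&(L[:,2]<.05)&(L[:,2]>-.4)
    L=L[m]
    for a in np.arange(-.36,.03,.03):
        q=L[(L[:,2]>=a)&(L[:,2]<a+.03)]
        if len(q)>2: print(c,"z",round(a,2),len(q),"x",np.round(np.percentile(q[:,0],[2,98]),3),"y",np.round(np.percentile(q[:,1],[2,98]),3))
    b=p["pixels"][125:225,245:385] if c=="top" else p["pixels"][150:260,110:290]
    big.append(cv2.resize(b,(560,int(560*b.shape[0]/b.shape[1])),interpolation=cv2.INTER_CUBIC))
w=optics.read_camera("wrist"); cv2.imwrite("pics/w0.png",w["pixels"]); print("wrist",(np.array(w["eye"])-t)@R, np.round(R.T@np.array(w["orientation"]),2).tolist(), w["camera_matrix"].tolist())
cv2.imwrite("pics/c1.png",cv2.resize(np.vstack(big),None,fx=.8,fy=.8))
print(np.vstack(big).shape)
E
```

```text
scene table plane [0.0026 0.     0.0011]
scene z -0.12 187 x [-0.095  0.087] y [0.015 0.04 ]
scene z -0.09 251 x [-0.088  0.083] y [-0.008  0.04 ]
scene z -0.06 76 x [-0.066  0.063] y [-0.007  0.015]
scene z -0.03 73 x [-0.064  0.062] y [-0.01   0.015]
top table plane [ 0.0042 -0.002  -0.0003]
top z -0.36 35 x [-0.062 -0.02 ] y [0.047 0.055]
top z -0.3 83 x [-0.034  0.008] y [0.019 0.037]
top z -0.27 151 x [-0.038  0.01 ] y [0.01  0.037]
top z -0.24 187 x [-0.041  0.014] y [0.001 0.038]
top z -0.21 98 x [-0.042  0.01 ] y [-0.007  0.038]
top z -0.18 334 x [-0.053  0.006] y [-0.017  0.036]
top z -0.15 96 x [-0.054 -0.037] y [-0.022  0.021]
top z -0.12 760 x [-0.097  0.089] y [-0.032  0.035]
top z -0.09 228 x [-0.09   0.079] y [-0.03   0.035]
top z -0.06 8 x [0.044 0.06 ] y [0.005 0.009]
top z -0.03 5 x [0.041 0.053] y [-0.002  0.009]
wrist [-8.79520255e-05 -8.58841698e-02 -1.59620820e-01] [[1.0, -0.0, 0.0], [0.0, 0.95, 0.31], [-0.0, -0.31, 0.95]] [[297.3186396354542, 0.0, 251.38257178208588], [0.0, 297.3186396354542, 190.15803073377808], [0.0, 0.0, 1.0]]
(742, 560, 3)
```

View pics/c1.png

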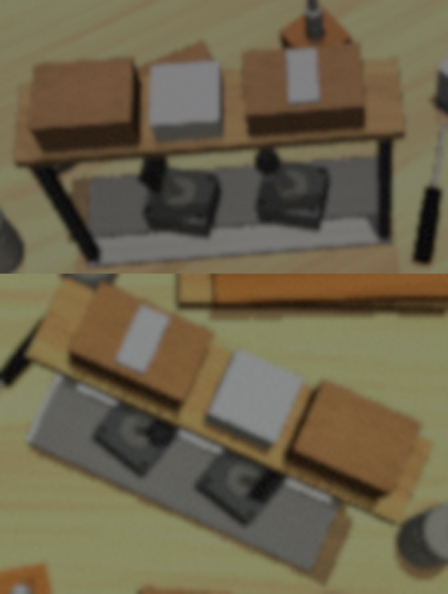

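View pics/w0.png

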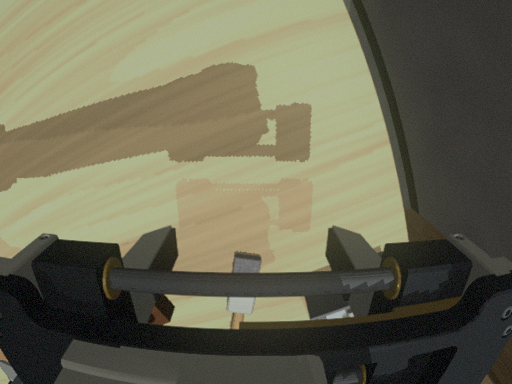

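Left switch (y≈-0.12) has the ball, so it is the extractor; the right one (y≈-0.25) has the fin. The servo can't tilt the tool. However, the gripper body (190 mm along the jaws, 66–120 mm above the TCP) is low enough to reach under the shelf and push the bats gently. Next I'll fit precise poses.

```bash
python3 - <<'E'
from h import *
def rect(W,lo,hi,xl,yl,name):
    q=W[(W[:,2]>lo)&(W[:,2]<hi)&(W[:,0]>xl[0])&(W[:,0]<xl[1])&(W[:,1]>yl[0])&(W[:,1]<yl[1])]
    if len(q)<5: print(name,"few");return
    (c,s,a)=cv2.minAreaRect((q[:,:2]*1000).astype(np.float32)); print(name,len(q),np.round(c),np.round(s),round(a,1),"mean",np.round(q.mean(0)*1000))
for c in ["scene","top"]:
    p=optics.read_camera(c); W=world(p,np.ones((384,512),bool)); print(c)
    rect(W,.28,.298,(.5,.8),(-.45,.05),"shelf")
    rect(W,.006,.02,(.52,.8),(-.36,.0),"plinth")
    rect(W,.057,.068,(.58,.7),(-.19,-.06),"podfan")
    rect(W,.057,.068,(.53,.66),(-.31,-.19),"podmotor")
    rect(W,.10,.15,(.6,.67),(-.17,-.1),"ball")
    rect(W,.10,.145,(.53,.64),(-.3,-.2),"fin")
    rect(W,.095,.105,(.5,.8),(.1,.4),"sharptop")
    rect(W,.036,.044,(.40,.51),(-.05,.08),"blocktop")
    rect(W,.036,.044,(.36,.47),(.19,.41),"racktop")
    for n,xl,yl in [("bitblock",(.41,.49),(-.03,.06)),("bitrack",(.37,.46),(.25,.34))]:
        rect(W,.151,.17,xl,yl,n+" top"); rect(W,.105,.15,xl,yl,n+" shank"); rect(W,.05,.094,xl,yl,n+" flute")
    # ports: dark pixels projected on plane z=.1
    K=p["camera_matrix"];R=np.array(p["orientation"]);e=np.array(p["eye"])
    x0,y0,w,h=((285,130,90,86) if c=="scene" else (146,142,83,65))
    g=cv2.cvtColor(p["pixels"][y0:y0+h,x0:x0+w],cv2.COLOR_BGR2GRAY)
    g=cv2.resize(g,None,fx=6,fy=6,interpolation=cv2.INTER_CUBIC); cv2.imwrite(f"pics/sh_{c}.png",g)
    b=(g<cv2.threshold(g,0,255,cv2.THRESH_OTSU)[0]*.9).astype(np.uint8)
    n,l,st,ce=cv2.connectedComponentsWithStats(b)
    for i in range(1,n):
        if 60<st[i,4]<6000:
            u=(ce[i]+.5)/6-.5+[x0,y0]; d=R@[(u[0]-K[0,2])/K[0,0],(u[1]-K[1,2])/K[1,1],1]; P=e+d*(.1-e[2])/d[2]; print(" dark",np.round(P[:2]*1000),st[i,4],st[i,2:4])
E
```

```text
scene
shelf 1723 [ 641. -189.] [401.  92.] 66.2 mean [ 668. -176.  292.]
plinth 2710 [ 662. -181.] [360. 276.] 88.6 mean [ 645. -187.   13.]
podfan 431 [ 656. -118.] [80. 72.] 51.4 mean [ 661. -119.   63.]
podmotor 420 [ 599. -241.] [81. 71.] 50.6 mean [ 606. -241.   63.]
ball 95 [ 641. -138.] [27. 29.] 16.4 mean [ 645. -139.  131.]
fin 133 [ 586. -261.] [25. 44.] 54.9 mean [ 590. -262.  122.]
sharptop 1989 [662. 263.] [212. 244.] 24.0 mean [639. 235. 100.]
blocktop 170 [456.  15.] [69. 72.] 7.2 mean [456.  15.  40.]
racktop 422 [410. 302.] [ 56. 184.] 10.5 mean [413. 298.  40.]
bitblock top 17 [457.  16.] [10. 16.] 63.5 mean [458.  15. 157.]
bitblock shank 37 [460.  14.] [14. 10.] 63.5 mean [461.  14. 126.]
bitblock flute 58 [461.  13.] [23. 19.] 57.0 mean [464.  13.  74.]
bitrack top 16 [412. 300.] [12.  9.] 45.7 mean [412. 300. 158.]
bitrack shank 37 [415. 300.] [15.  9.] 68.6 mean [414. 300. 128.]
bitrack flute 45 [420. 295.] [17. 25.] 52.9 mean [416. 298.  72.]
 dark [580. 401.] 183 [20 13]
 dark [588. 257.] 344 [25 18]
 dark [608. 215.] 863 [38 29]
 dark [629. 168.] 1594 [52 40
[... 347 characters left out ...]
 -259.] [23. 38.] 52.0 mean [ 578. -258.  125.]
sharptop 1705 [676. 271.] [248. 241.] 24.2 mean [625. 241. 100.]
blocktop 252 [454.  15.] [70. 70.] 11.4 mean [454.  13.  40.]
racktop 430 [407. 301.] [ 50. 180.] 9.9 mean [407. 298.  40.]
bitblock top 14 [453.  15.] [10. 10.] 1.1 mean [453.  15. 159.]
bitblock shank few
bitblock flute 7 [450.   8.] [ 9. 23.] 61.9 mean [447.  10.  78.]
bitrack top 14 [409. 301.] [11. 10.] 88.7 mean [409. 301. 159.]
bitrack shank 13 [407. 296.] [ 4. 12.] 72.9 mean [407. 296. 128.]
bitrack flute 16 [409. 296.] [18. 10.] 3.1 mean [407. 295.  77.]
 dark [632. 169.] 736 [42 33]
 dark [609. 215.] 606 [32 31]
 dark [587. 256.] 480 [25 25]
 dark [568. 296.] 209 [16 17]
```

Call:
servo_tool:
  commands: "-0.64 0.93 0 0.6 1; -0.64 0.93 0 0.6 1; -0.64 0.93 0 0.6 1; -0.64 0.93 0 0.6 1; -0.64 0.93 0 0.6 1; -0.64 0.93 0 0.6 1; -0.64 0.93 0 0.6 1; -0.64 0.93 0 0.6 1"

```text
clock: 2.22
eef_pos: [0.3624, 0.419, 0.2271]
orientation: [[0.957, 0.291, 0.001], [0.291, -0.957, 0.0], [0.001, 0.0, -1.0]]
wrist_force: [-0.2, 1.1, -0.2]
grip_width: 0.469
```

```bash
cat > go.py <<'E'
# usage: go.py c|s|w x y z jawangle_deg : c = console frame, w = world (mm) -> units from the measured pose
import sys; from h import *
f=sys.argv[1]; x,y,z,a=map(float,sys.argv[2:6]); p=np.array([x,y])
if f=="c": p=np.array([628,-183])+x*np.array([.915,-.4035])+y*np.array([.4035,.915])
s=bot.read_state(); t=np.array(s["eef_pos"])*1000; R=np.array(s["orientation"])
cur=np.degrees(np.arctan2(R[1,0],R[0,0])); d=R.T@(np.r_[p,z]-t)
print("pos",np.round(t,1),"jaw",round(cur,1),"tilt",round(np.degrees(np.arccos(-R[2,2])),2),"F",np.round(s["wrist_force"],1),"clock",round(s["clock"],2),"grip",round(s["grip_width"],3),"q",np.round(s["joint_pos"],2))
print("target",np.round(p,1),"units",np.round(d/200,3),"roll",round(np.radians(((cur-a+180)%360)-180)/1.5,3))
E
python3 go.py c -150 -21 227 -23.8
```

```text
pos [362.4 419.  227.1] jaw 16.9 tilt 0.05 F [-0.2  1.1 -0.2] clock 2.22 grip 0.469 q [-0.73  0.31 -0.21  1.8   0.07  1.04 -0.68]
target [ 482.3 -141.7] units [-2.420e-01  2.857e+00  1.000e-03] roll 0.474
```

Call:
servo_tool:
  commands: "-0.08 1 0 0.474 1; -0.08 1 0 0.474 1; -0.08 1 0 0.474 1; -0.08 1 0 0.474 1; -0.08 1 0 0.474 1; -0.08 1 0 0.474 1; -0.08 1 0 0.474 1"

```text
clock: 2.8
eef_pos: [0.4058, 0.224, 0.227]
orientation: [[0.917, -0.399, 0.001], [-0.399, -0.917, 0.0], [0.0, -0.001, -1.0]]
wrist_force: [0.3, 0.3, -0.4]
grip_width: 0.01
```

```bash
python3 go.py c -150 -21 227 -23.8
```

```text
pos [405.8 224.  227. ] jaw -23.5 tilt 0.04 F [ 0.3  0.3 -0.4] clock 2.8 grip 0.01 q [-0.54  0.14 -0.02  2.01  0.    0.99 -0.98]
target [ 482.3 -141.7] units [ 1.079  1.524 -0.   ] roll 0.004
```

Call:
servo_tool:
  commands: "0.54 0.76 0 0 1; 0.54 0.76 0 0 1; 0.54 0.76 0 0 1; 0.54 0.76 0 0 1; 0.54 0.76 0 0 1; 0.54 0.76 0 0 1"

```text
clock: 3.3
eef_pos: [0.4456, 0.0396, 0.227]
orientation: [[0.919, -0.395, 0.001], [-0.395, -0.919, -0.001], [0.002, 0.001, -1.0]]
wrist_force: [-0.5, 0.5, 0.4]
grip_width: 0.005
```

Call:
servo_tool:
  commands: "0.54 0.76 0 0 1; 0.54 0.76 0 0 1; 0.54 0.76 0 0 1; 0.54 0.76 0 0 1; 0.54 0.76 0 0 1; 0.54 0.76 0 0 1"

```text
clock: 3.8
eef_pos: [0.4851, -0.1427, 0.2269]
orientation: [[0.919, -0.395, 0.001], [-0.395, -0.919, -0.002], [0.002, 0.001, -1.0]]
wrist_force: [0.1, -0.4, 0.3]
grip_width: 0.002
```

```bash
python3 go.py c -142 -21 37 -23.8; python3 - <<'E'
from h import *
a=[optics.read_camera(c)["pixels"] for c in ("top","scene","wrist")]
a[0]=cv2.resize(a[0][120:250,230:403],(512,384)); a[1]=cv2.resize(a[1][130:260,110:283],(512,384))
cv2.imwrite("pics/m1.png",cv2.resize(np.hstack(a[:2]),(800,300)))
s=bot.read_state();t=np.array(s["eef_pos"])
R=np.array(s["orientation"])
for c in ("top","scene"):
    W=world(optics.read_camera(c),np.ones((384,512),bool)); L=(W-t)@R
    L=L[(abs(L[:,0])<.13)&(abs(L[:,1])<.13)&(L[:,2]<.03)&(W[:,2]>.21)&(W[:,2]<.65)]
    for lo in np.arange(-.4,.0,.03):
        q=L[(L[:,2]>=lo)&(L[:,2]<lo+.03)]
        if len(q)>3: print(c,round(lo,2),len(q),np.round(np.percentile(q[:,:2],[1,99],axis=0),3).tolist())
E
```

```text
pos [ 485.1 -142.7  226.9] jaw -23.3 tilt 0.14 F [ 0.1 -0.4  0.3] clock 3.8 grip 0.002 q [-0.03  0.21  0.3   1.93 -0.07  1.01 -0.1 ]
target [ 489.6 -144.9] units [ 0.023 -0.     0.949] roll 0.006
top -0.4 393 [[-0.078, -0.053], [0.043, 0.053]]
top -0.37 25 [[-0.068, -0.054], [0.044, 0.009]]
top -0.22 4 [[-0.022, -0.035], [-0.016, -0.032]]
top -0.19 39 [[-0.051, -0.035], [-0.014, -0.025]]
top -0.13 273 [[-0.095, -0.123], [0.13, 0.127]]
top -0.1 233 [[-0.062, -0.127], [0.13, 0.128]]
top -0.07 285 [[0.115, -0.127], [0.13, 0.126]]
scene -0.4 865 [[-0.017, -0.054], [0.049, 0.05]]
scene -0.37 351 [[0.018, -0.054], [0.051, 0.047]]
scene -0.34 270 [[0.016, -0.042], [0.042, 0.032]]
scene -0.31 279 [[0.003, -0.037], [0.039, 0.033]]
scene -0.28 283 [[0.005, -0.043], [0.039, 0.033]]
scene -0.25 243 [[0.007, -0.037], [0.039, 0.034]]
scene -0.22 239 [[-0.001, -0.039], [0.041, 0.038]]
scene -0.19 182 [[-0.037, -0.036], [0.039, 0.035]]
scene -0.16 72 [[-0.007, -0.037], [0.02, 0.025]]
scene -0.13 625 [[-0.084, -0.068], [0.13, 0.119]]
scene -0.1 445 [[-0.081, -0.037], [0.112, 0.036]]
scene -0.07 70 [[-0.012, -0.05], [0.13, 0.056]]
```

View pics/m1.png

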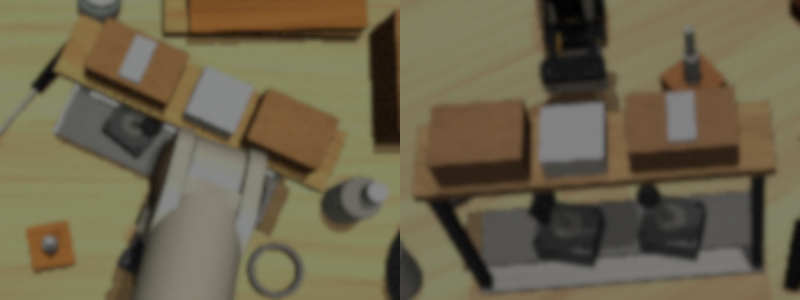

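The link above the hand is only ~42 mm in radius at shelf height, so there is room. I'm descending in front of the shelf.

Call:
servo_tool:
  commands: "0.02 0 0.5 0 1; 0.02 0 0.7 0 1; 0.02 0 0.85 0 1; 0.02 0 0.95 0 1; 0.02 0 0.95 0 1; 0.02 0 0.95 0 1; 0.02 0 0.95 0 1"

```text
clock: 4.63
eef_pos: [0.4868, -0.1389, 0.0356]
orientation: [[0.92, -0.392, -0.002], [-0.392, -0.92, 0.001], [-0.003, -0.0, -1.0]]
wrist_force: [-0.4, -0.2, 0.4]
grip_width: 0.007
```

```bash
python3 go.py c -92 -21 37 -23.8; python3 - <<'E'
from h import *
a=[optics.read_camera(c)["pixels"] for c in ("scene","wrist")]
a[0]=cv2.resize(a[0][150:260,130:277],(512,384),interpolation=cv2.INTER_CUBIC)
cv2.imwrite("pics/m2.png",cv2.resize(np.hstack(a),(800,300)))
E
```

```text
pos [ 486.8 -138.9   35.6] jaw -23.1 tilt 0.15 F [-0.4 -0.2  0.4] clock 4.63 grip 0.007 q [ 0.03  0.51  0.23  2.05 -0.21  0.6   0.01]
target [ 535.3 -165.1] units [ 0.274  0.025 -0.008] roll 0.008
```

View pics/m2.png

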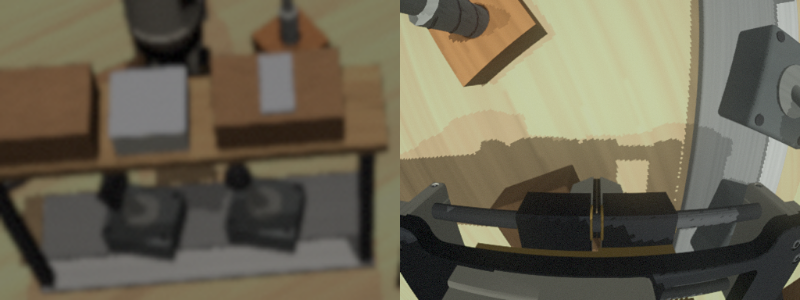

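Call:
servo_tool:
  commands: "0.1 0.025 0 0.005 1; 0.18 0.025 0 0.005 1; 0.26 0.025 0 0.005 1; 0.26 0.025 0 0.005 1; 0.26 0.025 0 0.005 1"

```text
clock: 5.15
eef_pos: [0.5336, -0.1661, 0.0377]
orientation: [[0.916, -0.402, 0.002], [-0.402, -0.916, -0.0], [0.001, -0.001, -1.0]]
wrist_force: [-1.2, 1.0, -1.7]
grip_width: 0.008
```

```bash
python3 go.py c -92 28 37 -23.8; python3 - <<'E'
from h import *
p=optics.read_camera("scene");W=world(p,np.ones((384,512),bool))
o=np.array([.628,-.183]);C=np.c_[(W[:,:2]-o)@[.915,-.4035],(W[:,:2]-o)@[.4035,.915],W[:,2]]
m=(C[:,2]>.085)&(C[:,2]<.25)&(abs(C[:,1])<.13)&(C[:,0]>-.06)&(C[:,0]<.05)
q=(C[m]*1000).round()
for lo in range(-120,120,15):
    k=q[(q[:,1]>=lo)&(q[:,1]<lo+15)]
    if len(k): print(lo,len(k),"xmax",k[:,0].max(),"z",k[:,2].min(),k[:,2].max())
E
```

```text
pos [ 533.6 -166.1   37.7] jaw -23.7 tilt 0.09 F [-1.2  1.  -1.7] clock 5.15 grip 0.008 q [ 0.07  0.57  0.24  1.93 -0.21  0.66  0.02]
target [ 555.1 -120.3] units [ 0.006 -0.253  0.004] roll 0.001
-105 47 xmax 12.0 z 111.0 141.0
-90 86 xmax 14.0 z 85.0 134.0
-75 14 xmax 2.0 z 87.0 113.0
-60 38 xmax 5.0 z 105.0 150.0
-45 38 xmax 4.0 z 105.0 150.0
-30 42 xmax 5.0 z 106.0 153.0
-15 40 xmax 3.0 z 103.0 150.0
0 46 xmax 3.0 z 104.0 151.0
30 34 xmax 10.0 z 120.0 141.0
45 62 xmax 10.0 z 93.0 142.0
60 13 xmax 2.0 z 87.0 125.0
```

The body tip is seen between the bats at console x≈+4, z 104–152 mm, as planned. I'm pushing left gently.

Call:
servo_tool:
  commands: "0 -0.05 0 0 1; 0 -0.1 0 0 1; 0 -0.14 0 0 1; 0 -0.18 0 0 1; 0 -0.22 0 0 1; 0 -0.24 0 0 1; 0 -0.24 0 0 1"

```text
clock: 5.78
eef_pos: [0.5529, -0.1204, 0.0366]
orientation: [[0.916, -0.4, 0.0], [-0.4, -0.916, 0.001], [-0.0, -0.001, -1.0]]
wrist_force: [0.3, 0.6, -0.6]
grip_width: 0.004
```

```bash
cat > bats.py <<'E'
from h import *
o=np.array([.628,-.183])
for c in ("scene","top"):
    p=optics.read_camera(c);W=world(p,np.ones((384,512),bool))
    C=np.c_[(W[:,:2]-o)@[.915,-.4035],(W[:,:2]-o)@[.4035,.915],W[:,2]]*1000
    m=(C[:,2]>92)&(C[:,2]<160)&(abs(C[:,1])<135)&(C[:,0]>-40)&(C[:,0]<50); q=C[m]
    print(c,[(lo,len(k),round(k[:,0].max()),round(k[:,2].max())) for lo in range(-135,135,15) for k in [q[(q[:,1]>=lo)&(q[:,1]<lo+15)]] if len(k)>2])
E
python3 go.py c -92 -21 37 -23.8;python3 bats.py
```

```text
pos [ 552.9 -120.4   36.6] jaw -23.6 tilt 0.05 F [ 0.3  0.6 -0.6] clock 5.78 grip 0.004 q [-0.02  0.59  0.24  1.91 -0.21  0.67 -0.06]
target [ 535.3 -165.1] units [ 0.009  0.24  -0.002] roll 0.002
scene [(-105, 48, 13, 140), (-90, 85, 15, 139), (-75, 5, -3, 115), (-15, 25, 2, 149), (0, 41, 4, 150), (15, 41, 2, 150), (30, 38, 2, 149), (45, 41, 2, 152), (60, 13, 0, 150), (75, 30, 21, 139), (90, 55, 21, 142), (105, 16, 15, 136)]
top [(-105, 30, 3, 140), (-90, 47, 7, 138), (75, 14, 2, 136), (90, 18, 1, 139), (105, 4, 0, 131)]
```

Extractor on (ball at y≈94, the "on" position). Backing out and heading for the bit.

Call:
servo_tool:
  commands: "-0.15 0 0 0 1; -0.3 0 0 0 1; -0.3 0 -0.2 0 0; -0.3 0 -0.4 0 0; -0.3 0 -0.6 0 0; -0.3 0 -0.8 0 0; -0.3 0 -1 0 0; -0.3 0 -1 0 0"

```text
clock: 6.55
eef_pos: [0.5019, -0.1002, 0.2448]
orientation: [[0.914, -0.404, 0.014], [-0.404, -0.915, -0.001], [0.013, -0.005, -1.0]]
wrist_force: [1.7, -0.5, -0.3]
grip_width: 0.387
```

```bash
python3 go.py w 455 15 237 0; python3 bats.py; python3 - <<'E'
from h import *
p=optics.read_camera("wrist"); cv2.imwrite("pics/w2.png",p["pixels"])
for n in ("bit18","bit24"):
    for q in finder.look_for(p,n)[:2]: print(n,round(q["p"],2),q["box"])
E
```

```text
pos [ 501.9 -100.2  244.8] jaw -23.9 tilt 0.79 F [ 1.7 -0.5 -0.3] clock 6.55 grip 0.387 q [-0.14  0.2   0.32  1.91 -0.07  1.04 -0.2 ]
target [455.  15.] units [-0.448 -0.432  0.035] roll -0.278
scene [(-105, 50, 14, 140), (-90, 84, 16, 138), (-75, 5, -3, 106), (75, 29, 19, 139), (90, 52, 22, 142), (105, 16, 15, 138)]
top [(-105, 30, 4, 142), (-90, 18, 8, 137), (75, 15, 3, 137), (90, 18, 1, 142), (105, 4, 0, 136)]
bit18 0.85 [138.1, 85.0, 51.8, 24.9]
bit24 0.85 [138.1, 85.0, 51.8, 24.9]
```

View pics/w2.png

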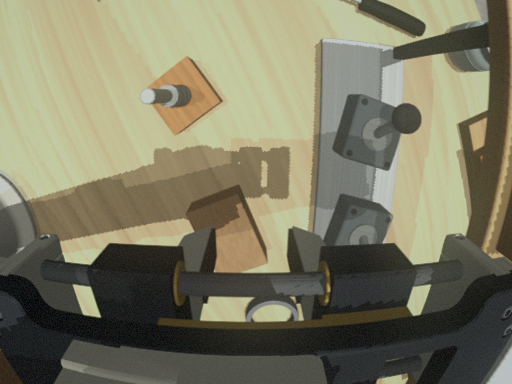

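Bat holds at on. Now I'll measure the flute and shank diameters from this view (bit at around (165,97)).

```bash
python3 - <<'E'
from h import *
p=optics.read_camera("wrist"); K=p["camera_matrix"]; R=np.array(p["orientation"]); e=np.array(p["eye"])
hsv=cv2.cvtColor(p["pixels"],cv2.COLOR_BGR2HSV)
m=(hsv[...,1]<70); sub=np.zeros_like(m); sub[75:120,132:200]=m[75:120,132:200]
v,u=np.nonzero(sub); d=np.c_[u-K[0,2],v-K[1,2]]; r=np.hypot(*d.T); th=r/K[0,0]
ray=np.c_[d/r[:,None]*np.sin(th)[:,None],np.cos(th)]@R.T
z=p["z_map"][v,u]; W=e+ray*(z/np.cos(th))[:,None]
k=(W[:,2]>.045)&(W[:,2]<.175)&(abs(W[:,0]-.455)<.03)&(abs(W[:,1]-.015)<.03)
W=W[k]; ray=ray[k]
for lo in np.arange(.045,.165,.012):
    q=W[(W[:,2]>=lo)&(W[:,2]<lo+.012)]
    if len(q)<4: continue
    h=q[:,:2].mean(0)-e[:2]; h/=np.linalg.norm(h); t=(q[:,:2])@[-h[1],h[0]]
    print(round(lo,3),len(q),"width",round(np.ptp(t)*1000,1),"mean",np.round(q.mean(0)*1000,1))
q=W[W[:,2]>.154];print("top",np.round(np.median(q,0)*1000,1),len(q), q[:,2].max())
for y in range(80,115): print("".join("#" if sub[y,x] else "." for x in range(132,200)))
# both flutes in scene
s=optics.read_camera("scene")
E
```

```text
0.045 33 width 22.3 mean [463.   11.1  51.9]
0.057 46 width 21.4 mean [464.2  13.9  63.3]
0.069 41 width 21.0 mean [463.   11.3  74.9]
0.081 57 width 23.0 mean [463.8  13.6  87.4]
0.093 224 width 22.6 mean [459.3  14.6  99. ]
0.105 48 width 12.9 mean [459.8  14.  111. ]
0.117 51 width 12.4 mean [459.7  14.2 123.1]
0.129 45 width 12.9 mean [460.3  14.5 135.2]
0.141 63 width 11.4 mean [460.   13.9 147. ]
0.153 226 width 13.4 mean [455.9  16.3 159.1]
top [455.9  16.2 159.5] 222 0.16123678942796857
#######################.............................................
######################..............................................
#####################...............................................
####################................######..........................
###################...............############.#....................
##################..............########################............
#################.............############################..........
#######################.......############################..........
################################################
[... 1114 characters left out ...]
..........
#######################...........##########........................
########################............................................
#########################...........................................
#########################...........................................
##########################..........................................
###########################.........................................
###########################.........................................
############################........................................
#############################.......................................
##############################......................................
```

The block's bit measures about 23 mm on the flute and 13 mm on the shank, so it is bit24 and goes in port24 (third from the left, ≈(609,215)).

```bash
python3 go.py w 455.5 15.5 200 -64
```

```text
pos [496.1 -98.4 235. ] jaw -23.8 tilt 0.19 F [-0.7 -0.1  0. ] clock 6.9 grip 0.496 q [-0.14  0.21  0.32  1.92 -0.08  1.03 -0.2 ]
target [455.5  15.5] units [-0.415 -0.44   0.176] roll 0.468
```

Call:
servo_tool:
  commands: "-0.415 -0.44 0.1 0.468 0; -0.415 -0.44 0.1 0.468 0; -0.415 -0.44 0.1 0.468 0; -0.415 -0.44 0.1 0.468 0; -0.415 -0.44 0.1 0.468 0; -0.415 -0.44 0.1 0.468 0; -0.415 -0.44 0.1 0.468 0; -0.415 -0.44 0.1 0.468 0"

```text
clock: 7.57
eef_pos: [0.4562, 0.0155, 0.2158]
orientation: [[0.442, -0.897, -0.002], [-0.897, -0.442, -0.001], [-0.0, 0.002, -1.0]]
wrist_force: [0.6, 0.6, 0.4]
grip_width: 0.502
```

```bash
python3 go.py w 455.5 15.5 117 -64; python3 - <<'E'
from h import *
p=optics.read_camera("wrist"); K=p["camera_matrix"]; R=np.array(p["orientation"]); e=np.array(p["eye"])
v,u=np.mgrid[0:384,0:512].reshape(2,-1); d=np.c_[u-K[0,2],v-K[1,2]]; r=np.hypot(*d.T)+1e-9; th=r/K[0,0]
ray=np.c_[d/r[:,None]*np.sin(th)[:,None],np.cos(th)]@R.T
z=p["z_map"][v,u]; W=e+ray*(z/np.cos(th))[:,None]
k=(z>0)&(abs(W[:,0]-.455)<.03)&(abs(W[:,1]-.015)<.03)
for lo,hi in((.153,.168),(.04,.09),(.09,.102),(.105,.15)):
    q=W[k&(W[:,2]>lo)&(W[:,2]<hi)]; 
    if len(q)>3:
        c,rad=cv2.minEnclosingCircle((q[:,:2]*1000).astype(np.float32)); print(lo,len(q),np.round(q.mean(0)*1000,1),"circ",np.round(c,1),round(rad,1))
E
```

```text
pos [456.2  15.5 215.8] jaw -63.8 tilt 0.11 F [0.6 0.6 0.4] clock 7.57 grip 0.502 q [-0.37  0.14  0.31  2.05 -0.05  0.97 -1.16]
target [455.5  15.5] units [-0.001  0.002  0.494] roll 0.003
0.153 273 [455.7  17.1 158.9] circ [454.8  16.7] 7.1
0.04 1979 [460.2  17.3  44.5] circ [455.3  15.5] 41.7
0.09 270 [459.2  18.9  98.2] circ [454.9  16.6] 12.3
0.105 235 [459.6  19.  129.5] circ [456.1  17.3] 6.8
```

Call:
servo_tool:
  commands: "-0.008 0.003 0.15 0 0; -0.008 0.003 0.3 0 0; -0.008 0.003 0.42 0 0; -0.008 0.003 0.494 0 0; -0.008 0.003 0.494 0 0; -0.008 0.003 0.494 0 1; -0.008 0.003 0.494 0 1; -0.008 0.003 0.494 0 1"

```text
clock: 8.28
eef_pos: [0.4567, 0.0168, 0.1191]
orientation: [[0.439, -0.898, 0.002], [-0.898, -0.439, 0.0], [0.001, -0.002, -1.0]]
wrist_force: [-0.3, -0.0, -0.3]
grip_width: 0.327
```

Call:
servo_tool:
  commands: "0 0 0 0 1; 0 0 0 0 1; 0 0 0 0 1; 0 0 0 0 1; 0 0 0 0 1; 0 0 0 0 1"

```text
clock: 8.78
eef_pos: [0.4564, 0.0168, 0.1186]
orientation: [[0.439, -0.899, 0.002], [-0.899, -0.439, 0.0], [0.001, -0.002, -1.0]]
wrist_force: [0.8, -0.6, 6.2]
grip_width: 0.138
```

Call:
servo_tool:
  commands: "0 0 -0.1 0 1; 0 0 -0.2 0 1; 0 0 -0.35 0 1; 0 0 -0.5 0 1; 0 0 -0.65 0 1; 0 0 -0.8 0 1; 0 0 -0.8 0 1; 0 0 -0.8 0 1"

```text
clock: 9.45
eef_pos: [0.4562, 0.0171, 0.279]
orientation: [[0.439, -0.898, 0.003], [-0.898, -0.439, 0.001], [0.0, -0.003, -1.0]]
wrist_force: [-0.6, -0.4, -3.8]
grip_width: 0.138
```

```bash
python3 go.py w 609 215 277 -64
```

```text
pos [456.2  17.1 279. ] jaw -64.0 tilt 0.17 F [-0.6 -0.4 -3.8] clock 9.45 grip 0.138 q [-0.39  0.06  0.31  1.97 -0.02  1.11 -1.19]
target [609. 215.] units [-0.554 -1.121  0.013] roll 0.001
```

Call:
servo_tool:
  commands: "-0.1 -0.2 0 0 1; -0.2 -0.4 0 0 1; -0.3 -0.6 0 0 1; -0.4 -0.8 0 0 1; -0.5 -1 0 0 1; -0.5 -1 0 0 1"

```text
clock: 9.95
eef_pos: [0.5917, 0.201, 0.2742]
orientation: [[0.444, -0.896, -0.003], [-0.896, -0.444, 0.002], [-0.003, 0.002, -1.0]]
wrist_force: [-1.2, 1.7, -2.3]
grip_width: 0.139
```

Call:
servo_tool:
  commands: "-0.054 -0.121 0.01 0 1; -0.054 -0.121 0.01 0 1; -0.054 -0.121 0.01 0 1; -0.054 -0.121 0.01 0 1"

```text
clock: 10.28
eef_pos: [0.607, 0.2137, 0.2733]
orientation: [[0.439, -0.899, -0.004], [-0.899, -0.439, -0.002], [0.0, 0.005, -1.0]]
wrist_force: [-0.2, -0.6, -3.4]
grip_width: 0.137
```

```bash
python3 go.py w 609 215 250 -64; cat > port.py <<'E'
from h import *
p=optics.read_camera("wrist"); K=p["camera_matrix"]; R=np.array(p["orientation"]); e=np.array(p["eye"])
cv2.imwrite("pics/wp.png",p["pixels"])
v,u=np.mgrid[0:384,0:512].reshape(2,-1); d=np.c_[u-K[0,2],v-K[1,2]]; r=np.hypot(*d.T)+1e-9; th=r/K[0,0]
ray=np.c_[d/r[:,None]*np.sin(th)[:,None],np.cos(th)]@R.T
z=p["z_map"][v,u]; W=e+ray*(z/np.cos(th))[:,None]
# rectified view on plane z=.1 around the ports, 0.5 mm per pixel; rows = -x, cols = -y
X,Y=np.meshgrid(np.arange(.54,.68,.0005),np.arange(.13,.33,.0005),indexing="ij")
D=(np.stack([X,Y,np.full_like(X,.1)],-1)-e)@R; t=np.arctan2(np.hypot(D[...,0],D[...,1]),D[...,2]); h=np.hypot(D[...,0],D[...,1])
mu=(K[0,2]+K[0,0]*t*D[...,0]/h).astype(np.float32); mv=(K[1,2]+K[0,0]*t*D[...,1]/h).astype(np.float32)
im=cv2.remap(p["pixels"],mu,mv,cv2.INTER_CUBIC)[::-1,::-1]
cv2.imwrite("pics/rect.png",cv2.resize(im,None,fx=1.6,fy=1.6))
for lo,hi in ((.16,.2),(.2,.235)):
    k=(z>0)&(W[:,2]>lo)&(W[:,2]<hi)&(np.hypot(W[:,0]-.609,W[:,1]-.215)<.03); q=W[k]
    if len(q)>5: print("bit",lo,len(q),np.round(q.mean(0)*1000,1),np.round(cv2.minEnclosingCircle((q[:,:2]*1000).astype(np.float32))[0],1))
k=(z>0)&(abs(W[:,2]-.1)<.006)&(abs(W[:,0]-.6)<.1)&(abs(W[:,1]-.22)<.15); print("top z",np.median(W[k,2]),k.sum())
E
python3 port.py; python3 - <<'E'
import cv2,numpy as np
a=cv2.imread("pics/rect.png");b=cv2.imread("pics/wp.png")
b=cv2.resize(b,(a.shape[0]*512//384,a.shape[0]));cv2.imwrite("pics/pp.png",cv2.resize(np.hstack([a,b]),(800,int(800*a.shape[0]/(a.shape[1]+b.shape[1])))));print(a.shape)
E
```

```text
pos [607.  213.7 273.3] jaw -64.0 tilt 0.27 F [-0.2 -0.6 -3.4] clock 10.28 grip 0.137 q [-0.54  0.42  0.22  1.53 -0.09  1.2  -1.42]
target [609. 215.] units [-0.002 -0.012  0.117] roll 0.0
bit 0.16 267 [613.2 217.4 184.4] [606.2 214.2]
bit 0.2 440 [613.1 217.8 218.8] [605.3 213.8]
top z 0.10150377499490837 13677
(448, 640, 3)
```

View pics/pp.png

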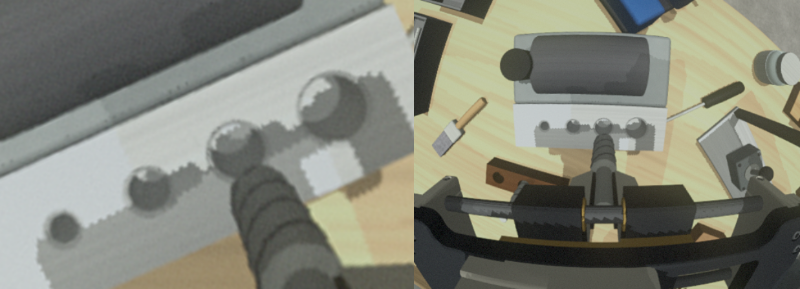

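Port24 from the wrist view is ≈(608,215.5), which agrees with the other two cameras. I'm lowering to just above the mouth.

Call:
servo_tool:
  commands: "-0.001 -0.014 0.12 0 1; -0.001 -0.014 0.2 0 1; -0.001 -0.014 0.26 0 1; -0.001 -0.014 0.26 0 1; -0.001 -0.014 0.26 0 1; -0.001 -0.014 0.26 0 1"

```text
clock: 10.83
eef_pos: [0.6113, 0.2159, 0.225]
orientation: [[0.438, -0.899, 0.001], [-0.899, -0.438, 0.001], [0.0, -0.002, -1.0]]
wrist_force: [0.1, -0.5, -2.2]
grip_width: 0.141
```

```bash
python3 go.py w 609.5 215.2 156 -64; sed -i 's/(.16,.2),(.2,.235)/(.112,.15),(.15,.19)/' port.py; python3 port.py; python3 go.py w 609.5 215.2 156 -64
```

```text
pos [611.3 215.9 225. ] jaw -64.0 tilt 0.09 F [ 0.1 -0.5 -2.2] clock 10.83 grip 0.141 q [-0.53  0.47  0.21  1.58 -0.1   1.11 -1.42]
target [609.5 215.2] units [-0.001  0.01   0.345] roll -0.0
bit 0.112 250 [618.1 219.8 135.3] [611.5 216.9]
bit 0.15 501 [617.8 220.1 171.6] [609.9 216.1]
top z 0.10147974820045608 17345
pos [611.6 216.1 225.4] jaw -64.0 tilt 0.13 F [ 0.7  0.3 -2.3] clock 10.88 grip 0.139 q [-0.53  0.47  0.21  1.58 -0.1   1.11 -1.42]
target [609.5 215.2] units [-0.001  0.012  0.347] roll 0.0
```

View pics/rect.png

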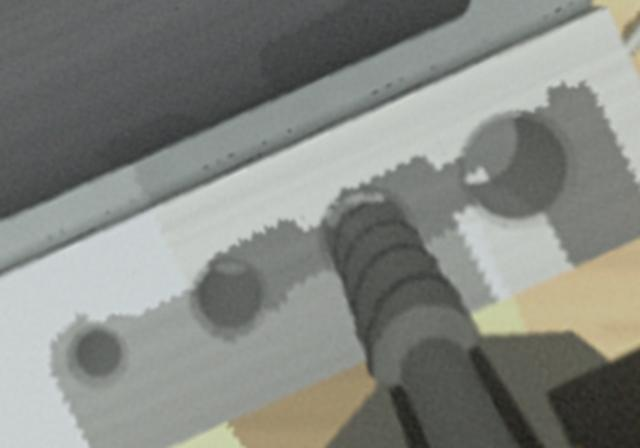

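Call:
servo_tool:
  commands: "-0.001 0.011 0.02 0 1; -0.001 0.011 0.04 0 1; -0.001 0.011 0.06 0 1; -0.001 0.011 0.08 0 1; -0.001 0.011 0.1 0 1; -0.001 0.011 0.12 0 1; -0.001 0.011 0.12 0 1"

```text
clock: 11.47
eef_pos: [0.608, 0.2152, 0.1985]
orientation: [[0.439, -0.899, -0.002], [-0.899, -0.439, -0.001], [-0.0, 0.002, -1.0]]
wrist_force: [-0.9, 0.5, -2.5]
grip_width: 0.136
```

```bash
python3 go.py w 609.5 215.2 156 -64
```

```text
pos [608.  215.2 198.5] jaw -64.0 tilt 0.12 F [-0.9  0.5 -2.5] clock 11.47 grip 0.136 q [-0.53  0.49  0.2   1.61 -0.11  1.06 -1.41]
target [609.5 215.2] units [ 0.003 -0.007  0.213] roll 0.0
```

It is 12 mm into the port with no contact force. I'll continue down.

Call:
servo_tool:
  commands: "0 0 0.04 0 1; 0 0 0.08 0 1; 0 0 0.12 0 1; 0 0 0.16 0 1; 0 0 0.185 0 1; 0 0 0.2 0 1; 0 0 0.21 0 1; 0 0 0.21 0 1"

```text
clock: 12.13
eef_pos: [0.6086, 0.2153, 0.1574]
orientation: [[0.439, -0.899, -0.001], [-0.899, -0.439, -0.0], [-0.0, 0.001, -1.0]]
wrist_force: [-0.8, -1.0, -2.9]
grip_width: 0.139
```

```bash
python3 go.py w 609.5 215.2 156 -64
```

```text
pos [608.6 215.3 157.4] jaw -64.0 tilt 0.03 F [-0.8 -1.  -2.9] clock 12.13 grip 0.139 q [-0.53  0.53  0.2   1.64 -0.12  0.98 -1.4 ]
target [609.5 215.2] units [ 0.003 -0.004  0.007] roll 0.0
```

Call:
servo_tool:
  commands: "0 0 0 0 0; 0 0 0 0 0; 0 0 0 0 0; 0 0 0 0 0; 0 0 0 0 0; 0 0 0 0 0"

```text
clock: 12.63
eef_pos: [0.6089, 0.2155, 0.1583]
orientation: [[0.439, -0.899, 0.001], [-0.899, -0.439, 0.0], [-0.0, -0.001, -1.0]]
wrist_force: [0.2, 0.4, -0.4]
grip_width: 0.488
```

Call:
servo_tool:
  commands: "0 0 -0.1 0 0; 0 0 -0.25 0 0; 0 0 -0.4 0 0; 0 0 -0.5 0 0; 0 0 -0.5 0 0"

```text
clock: 13.05
eef_pos: [0.6118, 0.2162, 0.2639]
orientation: [[0.439, -0.899, 0.009], [-0.899, -0.439, 0.004], [0.001, -0.009, -1.0]]
wrist_force: [0.9, -0.1, 0.6]
grip_width: 0.498
```

```bash
sed -i 's/(.112,.15),(.15,.19)/(.104,.135),(.14,.185),(.186,.21)/' port.py; python3 port.py; python3 bats.py; python3 go.py c -150 -165 250 -23.8
```

```text
bit 0.104 184 [614.3 219.1 122.2] [607.3 215.6]
bit 0.14 205 [611.6 217.7 164.2] [608.5 216.2]
bit 0.186 268 [608.1 215.9 195.2] [606.9 215.4]
top z 0.10150901173343974 14295
scene [(-105, 48, 13, 140), (-90, 84, 13, 139), (-75, 10, 0, 108), (75, 30, 22, 140), (90, 55, 23, 144), (105, 16, 15, 140)]
top [(-105, 31, 4, 140), (-90, 45, 7, 137), (75, 16, 2, 136), (90, 18, 1, 141), (105, 4, 0, 132)]
pos [608.4 215.3 257.6] jaw -64.0 tilt 0.02 F [ 0.3  1.1 -0. ] clock 13.2 grip 0.501 q [-0.54  0.44  0.21  1.55 -0.1   1.17 -1.42]
target [ 424.2 -273.4] units [1.791 1.9   0.038] roll -0.467
```

View pics/wp.png

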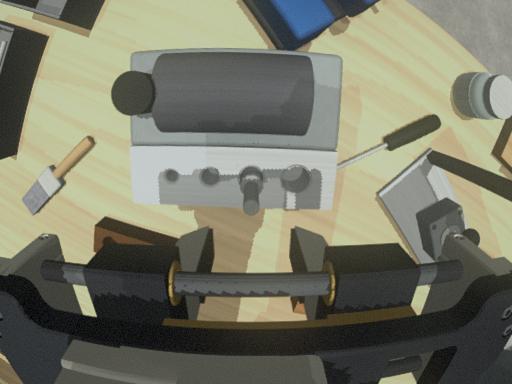

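The bit is fully seated (shank end at ≈195 mm, as expected), the extractor is still on and the sharpener is off. Now for the fin switch.

Call:
servo_tool:
  commands: "0.597 0.633 0 0 1; 0.597 0.633 0 0 1; 0.597 0.633 0 0 1; 0.597 0.633 0 0 1; 0.597 0.633 0 0 1; 0.597 0.633 0 0 1"

```text
clock: 13.7
eef_pos: [0.5455, 0.0478, 0.2568]
orientation: [[0.433, -0.902, -0.003], [-0.902, -0.433, -0.002], [0.0, 0.003, -1.0]]
wrist_force: [1.2, -0.1, 0.5]
grip_width: 0.115
```

Call:
servo_tool:
  commands: "0.597 0.633 0 0 1; 0.597 0.633 0 0 1; 0.597 0.633 0 0 1; 0.597 0.633 0 0 1; 0.597 0.633 0 0 1; 0.597 0.633 0 0 1"

```text
clock: 14.2
eef_pos: [0.4847, -0.113, 0.2572]
orientation: [[0.434, -0.901, -0.002], [-0.901, -0.434, -0.001], [-0.0, 0.002, -1.0]]
wrist_force: [0.0, 0.4, -0.5]
grip_width: 0.007
```

Call:
servo_tool:
  commands: "0.597 0.633 0 -0.467 1; 0.597 0.633 0 -0.467 1; 0.597 0.633 0 -0.467 1; 0.597 0.633 0 -0.467 1; 0.597 0.633 0 -0.467 1; 0.597 0.633 0 -0.467 1; 0.597 0.633 0 -0.467 1; 0.597 0.633 0 -0.467 1"

```text
clock: 14.87
eef_pos: [0.4259, -0.2711, 0.2571]
orientation: [[0.915, -0.403, -0.001], [-0.403, -0.915, 0.001], [-0.001, -0.001, -1.0]]
wrist_force: [1.5, 0.4, -1.6]
grip_width: 0.007
```

```bash
python3 go.py c -145 -163 37 -23.8
```

```text
pos [ 425.9 -271.1  257.1] jaw -23.8 tilt 0.09 F [ 1.5  0.4 -1.6] clock 14.87 grip 0.007 q [ 0.14  0.19  0.43  1.9  -0.09  1.08  0.19]
target [ 429.6 -273.6] units [0.023 0.005 1.1  ] roll 0.0
```

Call:
servo_tool:
  commands: "0.025 0.03 0.2 0 1; 0.025 0.03 0.4 0 1; 0.025 0.03 0.6 0 1; 0.025 0.03 0.75 0 1; 0.025 0.03 0.9 0 1; 0.025 0.03 1 0 1; 0.025 0.03 1 0 1; 0.025 0.03 1 0 1"

```text
clock: 15.53
eef_pos: [0.4271, -0.2783, 0.0568]
orientation: [[0.915, -0.403, -0.003], [-0.403, -0.915, 0.002], [-0.003, -0.001, -1.0]]
wrist_force: [-0.6, 0.5, 0.6]
grip_width: 0.007
```

```bash
python3 go.py c -92 -165 37 -23.8
```

```text
pos [ 427.1 -278.3   56.8] jaw -23.8 tilt 0.2 F [-0.6  0.5  0.6] clock 15.53 grip 0.007 q [ 0.24  0.49  0.35  2.04 -0.27  0.66  0.35]
target [ 477.2 -296.9] units [ 0.267 -0.016  0.098] roll 0.0
```

Call:
servo_tool:
  commands: "0 0 0.05 0 1; 0 0 0.1 0 1; 0 0 0.1 0 1; 0.08 -0.01 0.1 0 1; 0.16 -0.01 0.1 0 1; 0.24 -0.01 0.1 0 1; 0.262 -0.01 0.1 0 1; 0.262 -0.01 0.1 0 1"

```text
clock: 16.2
eef_pos: [0.4769, -0.3006, 0.0385]
orientation: [[0.915, -0.404, 0.002], [-0.404, -0.915, -0.001], [0.002, 0.0, -1.0]]
wrist_force: [-1.0, 0.3, -0.1]
grip_width: 0.006
```

```bash
python3 go.py c -92 -101 37 -23.8; python3 bats.py
```

```text
pos [ 476.9 -300.6   38.5] jaw -23.8 tilt 0.11 F [-1.   0.3 -0.1] clock 16.2 grip 0.006 q [ 0.25  0.59  0.33  1.92 -0.29  0.68  0.35]
target [ 503.1 -238.3] units [-0.006 -0.338  0.007] roll -0.0
scene [(-135, 17, 4, 150), (-105, 49, 14, 140), (-90, 83, 14, 137), (-75, 8, -3, 115), (75, 31, 21, 139), (90, 55, 22, 142), (105, 16, 16, 136)]
top [(-135, 9, -2, 147), (-105, 30, 4, 140), (-90, 47, 8, 137), (75, 16, 1, 139), (90, 18, 1, 141), (105, 4, 0, 135)]
```

Call:
servo_tool:
  commands: "0 -0.08 0 0 1; 0 -0.15 0 0 1; 0 -0.2 0 0 1; 0 -0.25 0 0 1; 0 -0.29 0 0 1; 0 -0.33 0 0 1; 0 -0.33 0 0 1; 0 -0.33 0 0 1"

```text
clock: 16.97
eef_pos: [0.5023, -0.2392, 0.0379]
orientation: [[0.915, -0.403, -0.0], [-0.403, -0.915, 0.0], [-0.0, -0.0, -1.0]]
wrist_force: [0.2, 0.4, 0.3]
grip_width: 0.006
```

```bash
python3 go.py c -92 -101 37 -23.8; python3 bats.py
```

```text
pos [ 502.3 -239.2   37.9] jaw -23.8 tilt 0.01 F [0.2 0.4 0.3] clock 16.97 grip 0.006 q [ 0.13  0.58  0.33  1.93 -0.29  0.67  0.23]
target [ 503.1 -238.3] units [ 0.002 -0.005  0.005] roll 0.0
scene [(-135, 42, 4, 152), (-120, 40, 3, 154), (-105, 43, 5, 151), (-90, 41, 4, 151), (-75, 37, 5, 151), (-60, 34, 25, 136), (-45, 55, 27, 140), (75, 33, 19, 139), (90, 54, 23, 141), (105, 16, 15, 138)]
top [(-90, 20, -3, 152), (-75, 24, 0, 150), (-60, 20, 6, 131), (-45, 30, 2, 139), (75, 17, 2, 135), (90, 18, 2, 139), (105, 4, 0, 130)]
```

Fin switched to on. The carton stands behind this spot, so I'll retrace the way I came in.

Call:
servo_tool:
  commands: "0 0.17 0 0 1; 0 0.33 0 0 1; 0 0.33 0 0 1; -0.15 0.335 0 0 1; -0.265 0.335 0 0 1; -0.265 0.335 -0.2 0 1; -0.265 0.335 -0.5 0 1; -0.265 0.335 -0.8 0 1"

```text
clock: 17.73
eef_pos: [0.4246, -0.2799, 0.1619]
orientation: [[0.914, -0.406, -0.003], [-0.406, -0.914, 0.001], [-0.003, 0.001, -1.0]]
wrist_force: [1.8, -0.7, -0.3]
grip_width: 0.005
```

Call:
servo_tool:
  commands: "0 0 -0.3 0 1; 0 0 -0.4 0 1; 0 0 -0.4 0 1; 0 0 -0.4 0 1"

```text
clock: 18.07
eef_pos: [0.4278, -0.2811, 0.244]
orientation: [[0.914, -0.405, 0.006], [-0.405, -0.914, -0.002], [0.006, -0.0, -1.0]]
wrist_force: [-0.3, -0.1, -0.3]
grip_width: 0.004
```

```bash
python3 go.py w 420 -280 250 -23.8; python3 bats.py; python3 - <<'E'
from h import *
a=[]
for c in ("scene","top"):
    p=optics.read_camera(c); W=world(p,np.ones((384,512),bool)); a.append(p["pixels"])
    def m(n,lo,hi,x,y,r):
        q=W[(W[:,2]>lo)&(W[:,2]<hi)&(np.hypot(W[:,0]-x,W[:,1]-y)<r)]; print(c,n,len(q),np.round(q.mean(0)*1000) if len(q) else None, np.round(q.max(0)*1000) if len(q) else None)
    m("bit24",.18,.21,.608,.215,.03); m("bit18",.151,.17,.41,.3,.03); m("carton",.03,.06,.426,-.18,.09); m("tape",.012,.035,.411,-.359,.07)
cv2.imwrite("pics/fin.png",cv2.resize(np.hstack(a),(800,300)))
E
```

```text
pos [ 427.8 -281.1  244. ] jaw -23.9 tilt 0.34 F [-0.3 -0.1 -0.3] clock 18.07 grip 0.004 q [ 0.14  0.21  0.45  1.9  -0.11  1.04  0.22]
target [ 420. -280.] units [-0.038  0.011 -0.03 ] roll -0.001
scene [(-60, 32, 26, 133), (-45, 56, 25, 141), (-30, 3, -7, 141), (75, 30, 20, 140), (90, 55, 21, 144), (105, 16, 15, 137)]
top [(-60, 22, 7, 133), (-45, 28, 2, 142), (75, 17, 3, 136), (90, 18, 1, 142), (105, 4, 0, 131)]
scene bit24 28 [611. 212. 192.] [616. 221. 200.]
scene bit18 18 [412. 301. 156.] [422. 311. 162.]
scene carton 160 [ 407. -160.   46.] [ 431. -121.   54.]
scene tape 12 [ 469. -359.   18.] [ 472. -346.   26.]
top bit24 17 [605. 213. 192.] [612. 218. 198.]
top bit18 15 [409. 301. 157.] [415. 307. 161.]
top carton 596 [ 429. -178.   45.] [ 466. -124.   53.]
top tape 0 None None
```

View pics/fin.png

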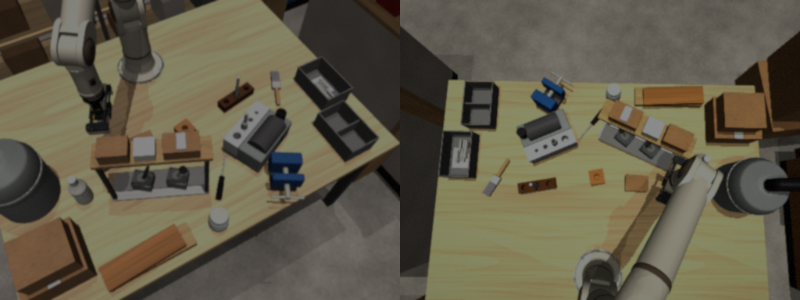

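The final view shows both bats leaning left, bit24 upright in the third port, the block empty, and the other bit still in the rack. Nothing else looks moved.

```bash
python3 -c "
from rig import workorder; print(workorder.job_done())"
```

```text
the job is handed in; nothing more can be done
None
```

The job is done in the order you asked and handed in at about 18 s on the robot's clock; handing in gives no verdict.

- **Extractor:** I flipped the ball-ended toggle to the left. The servo can't tilt the tool, so I pushed both toggles with the end of the gripper's body, reaching under the shelf from the front. Wrist force readings while doing this stayed below about 2 N.
- **Bit:** The bit in the block measured about 24 mm across, so I stood it in the 24 mm port and let go. It went in without any contact force. Its shank end then measured 195 mm above the table, which means it is fully seated.
- **Sharpener:** With the bit released, I flipped the fin-ended toggle to the left and backed out the way I came in, to keep clear of the carton.

**Last checks:** Both cameras show both toggles in the on position and the bit upright in its port. The other bit is still in the rack and the carton has not moved. The arm is touching nothing. The two fixed cameras differed by up to about 6 mm on the inserted bit. The tape roll was hidden behind the arm in the last top view, so I couldn't re-measure it; by the earlier measurements the fingers stayed roughly 20 mm clear of it.

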